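Hang the slotted bottle caddy on the rack and put the bottle in it

TASK

Hang the yellow bottle caddy on the rack: slide the open-ended slot in its back plate sideways over both headed pins until the pins are fully home, let it down so that both pins sit in their notches, and let go of it hanging upright. Then take the white bottle from the tray and put it upright into the hanging caddy, down on its floor. Work gently, forcing neither the caddy against the rack nor the bottle into the caddy, and leave the mug, the small cup and the jars where they stand.

Things in the scene. Friction and masses are not known exactly. Their poses are not given: they have to be found in the camera images.
- rack: White steel rack, fixed. Origin on the counter (z = 0) under the middle between its two pins, in the plane of its dark panel's front face; x points away from the robot into the rack, y left along the panel, z up. Foot plate 8 mm thick, x -95 to +55, y +-100 mm; two posts behind the panel at y = +-80, tops at z 189 mm.
- post_tops (a point): Middle between the post tops, 13 mm behind the panel's face. The panel is clamped to the posts at an UNMEASURED height, to be felt or seen: pin centres 115 to 165 mm above the counter. Panel: 60 mm below to 14 mm above the pins. Pins at rack y = -22 and +22 stick out to -x: shank diameter 8, length 8.5 mm, then a head of diameter 15, 6 mm thick. It does not yield below 150 N.
- caddy: Yellow caddy, 0.18 to 0.34 kg, standing on the counter. Origin: centre of its cup's underside. Square open cup 64 x 64 mm, 44 mm high, wall 2.5, floor 2.5 mm; grip it from above across its flat sides at y = +-32 (64 mm). Behind it, on ribs 12 mm long, a back plate x 44 to 49, y -45 to +45, z 0 to 76 mm, to go between panel and pin heads; its lower edge (z = 0) may be used to feel for the pins.
- caddy_slot (a point): Centre line of the back plate's slot: caddy x 46.5, y 0, z 48 mm. Slot 12 mm high (z 42 to 54), open at the plate's +y edge, closed at y = -28: push it in moving to rack +y until a pin meets the closed end. Notches in its upper edge at y = -22 and +22, 12 mm wide, up to z 59, then drop on the pins by 5 to 9 mm. Hung: caddy axes parallel to the rack's, caddy x -55 to -47, y +-2 mm in rack frame.
- white_bottle: White bottle with screw cap, upright on the tray, 0.14 to 0.28 kg. Origin: centre of its underside. Height 92 mm; body diameter 52 mm up to z = 70 mm, cap diameter 45 mm above. The hung caddy leans forward by up to 4 degrees, its origin 55 to 59 mm below the pins' centres. In it the bottle's underside is 2.5 mm above the caddy's origin and the bottle stands out of the cup by 50 mm.
- tea_tray: White plastic tray with a printed liner, fixed on the counter, 188 (x) x 263 (y) mm, floor 3 mm thick, rim 17 mm high. Origin: centre of its underside.
- small_cup: Small white tea cup on the tray, diameter 68 mm, 43 mm high, loose; leave alone. Origin: centre of its underside.
- coffee_jar: Glass storage jar with white lid, diameter 92 mm, 124 mm high, loose, behind and to the right of the work; leave alone. Origin: centre of its underside.
- dried_jar: Glass storage jar with purple lid, diameter 80 mm, 122 mm high, loose, at the back right; leave alone. Origin: centre of its underside.
- mug: White mug with small green leaves and a handle, 92 mm diameter, 95 mm high, loose, to the left; leave alone. Origin: centre of its underside.
Not all that is in view belongs to the job. Leave any green look-alike of the white_bottle alone.

How it is judged:
On the way:
1. the caddy hangs by itself on both pins, pins home under the notches, upright and let go (z of caddy in the frame of rack between 0.054 and 0.1135 m and y of caddy in the frame of rack between -0.0045 and 0.0045 m and x of caddy in the frame of rack between -0.06 and -0.042 m and angle between caddy's own z axis and vertical below 0.14 rad and angle between the x axis of caddy and the x axis of rack, either way round below 0.14 rad and contact force between caddy and rack above 0.8 N and contact force between caddy and the fingers below 0.1 N and linear speed of caddy below 0.02 m/s), for 0.3 s.
At the end, for the whole second after the job is handed in: The caddy hangs free on both pins, origin within 4.5 mm of the rack's middle sideways, upright and parallel to the rack within 8 degrees. The bottle stands in its cup, on the floor within 10 mm in height, 10 mm of its centre and in line within 8.5 degrees. Both are released and at rest (z of caddy in the frame of rack between 0.054 and 0.1135 m and y of caddy in the frame of rack between -0.0045 and 0.0045 m and x of caddy in the frame of rack between -0.06 and -0.042 m and angle between caddy's own z axis and vertical below 0.14 rad and angle between the x axis of caddy and the x axis of rack, either way round below 0.14 rad and z of white_bottle in the frame of caddy between 0 and 0.01 m and horizontal distance between white_bottle and caddy below 0.01 m and angle between the z axis of white_bottle and the z axis of caddy, either way round below 0.15 rad and angle between white_bottle's own z axis and vertical below 0.25 rad and linear speed of each of caddy, white_bottle below 0.02 m/s); the robot touches nothing.
It fails at once if the robot, holding the caddy, forces it against the rack with more than 25 N (contact force between caddy and rack above 25 N and contact force between caddy and the fingers above 0.5 N).
It fails at once if the robot, holding the bottle, presses it on the caddy with more than 25 N (contact force between white_bottle and caddy above 25 N and contact force between white_bottle and the fingers above 0.5 N).
It fails at once if the arm or gripper strikes the rack with more than 25 N (contact force between the arm and rack above 25 N).
It fails at once if the bottle is tipped over (angle between white_bottle's own z axis and vertical above 0.6 rad).
It fails at once if a jar, the mug or the small cup is moved more than 30 mm (distance of any of small_cup, coffee_jar, dried_jar, mug from where it was at the start of the episode above 0.03 m).
It also fails if it takes over 67 s, if anything falls off the work surface, if the arm or the gripper's body presses on something with over 40 N, if the wrist force passes 120 N, or if a joint passes its speed limit or range.

ROBOT

A 7-joint arm with a two-finger parallel gripper is mounted at the origin on a cart in front of the work surface, level with it; the furniture and walls round the work are solid. World frame = base frame: x ahead of the robot, y to its left, z up, the work surface at z = 0. Lengths are in m, angles in rad, forces in N, time in s.
With the tool pointing down it reaches from about 0.425 to 0.925 m from the base axis. Payload 6.8 kg.
Tool frame: the origin (TCP) lies on the centre line of the jaws, within the pads' length; the fingertips stand 25 mm ahead of it and the grasp point (between the pads) lies 6 mm ahead of it; z points along the fingers, y is the line along which they close (so a half turn about z gives the same grasp; the last joint's range is limited). The gripper opens to 85 mm and grips with 20 to 120 N. Pads are 22 mm wide; open, the fingers measure 114 mm over their backs; the gripper's body (76 mm by 85 mm) begins 54 mm behind the grasp point. The pads swing forward as they close: fully open they stand 13 mm farther back than shut.
Start: joints at [1.053, 0.477, 0.022, 1.555, -0.011, 1.109, -0.083], TCP at [0.269, -0.619, 0.256] pointing down, gripper open.
Joint ranges: [-2.96, 2.96], [-0.34, 2.1], [-1.41, 1.46], [0.24, 2.44], [-1.37, 4.51], [0.17, 1.92], [-2.96, 2.96]. Speed limits (rad/s): [2.39, 2.39, 3.14, 3.14, 3.14, 3.14, 3.14].

INTERFACE

Orientations are given as a rotation vector (axis times angle).
In Python, from bench import telemetry, grab_frame, job gives the robot as it stands.
- The arm moves only by the tool apply_moves, never from a script. Its argument "rows" is a list of rows, each a list of 2 entries, a list of its own where there are three numbers: the shift along the tool's x, y, z each as a share of 250 mm, from -1 to 1, then the turn, a rotation vector about the tool's x, y, z each as a share of pi rad, from -1 to 1. A call has 1 to 10 rows; each row is the pose to reach, as a shift and turn from the pose commanded when the call began, along the tool's axes at that moment, turning the shorter way round; what a row does not reach only later rows make up. A row lasts 1/8 s, in which the tool goes at most 62.5 mm and 10.7 degrees, less where a joint would pass 70% of its speed; a pose out of reach is approached as far as the arm can. A call with a number of a shift or a turn outside -1 to 1 is refused whole. A call with a gripper value outside its range is refused whole. "jaw" is the gripper's target within -1 to 1 (fully open at 1, half-way at 0, shut at -1), set as the call begins (left out, the last holds). The fingers move at their own pace and stop on an object; "newtons" is the grip in N (left out, the last holds). Time passes only in rows, so rows that repeat a pose let the fingers close. It gives the time, the measured TCP pose, the force, the opening and the grip force at its end, in the units of the state.
- telemetry.get_obs(): the state, without advancing time (a new reading comes with each control period).
- grab_frame(name): name is "scene" or "top" or "wrist"; returns a dict with "frame" (420x560x3 uint8, red, green, blue), "vertical_fov" (degrees; the focal length in pixels is half the picture's height over the tangent of half this angle, whatever the lens; pixels are square), "cx", "cy" (the principal point, pixels), "origin" and "attitude" of the camera in the world. Camera axes: x right, y up, looking along -z (the intrinsics and any distortion apply to the point x, -y, -z); pixel columns grow to the right and rows downward; lengths in m; the calibration is good to about 2 mm. A picture is of the moment at which its call begins. There is no depth.
- job.hand_in(): hands the job in; it is judged then, once.
The state is a dict: "clock": time; "joints": joint angles; "qvel": joint speeds; "tau": joint torques, N m; "tcp_pos": TCP position; "orientation": TCP orientation; "contact_force": force on the tool from outside, world axes, zero at the start; "moment": the same for the moment, N m; "grip_width": finger opening in m; "gripper_force": force on a finger pad.
Only numpy, scipy, OpenCV 4.12 (cv2) and the standard library are available. Lean on these libraries where they do the work, as an engineer would, in place of code of your own. Each camera call takes 0.05 s, during which the arm holds its last target. There are 200 camera calls.

## Working session

There is one attempt and no reset: what is moved stays moved. The work goes in short steps, Python scripts to look and compute and a tool call to move; the robot and the scene stay as the last step left them, time stands still between calls to the robot, and variables do not carry over. Pictures are saved under pics/ and viewed, at most 10 in all, crops included, and the job is handed in when it is done.

Besides the shell and the picture viewer there is one more tool, called after ">>>" as name(argument=value, ...) on one line, values as JSON. apply_moves: Moves the arm, as the interface text tells. Its arguments: {"type":"object","properties":{"rows":{"type":"array"},"jaw":{"type":"number"},"newtons":{"type":"number"}},"required":["rows"]}

```bash
mkdir -p pics; ls; cat > h.py <<'E'
import numpy as np, cv2
from bench import telemetry, grab_frame, job
def snap(n,f=None):
    d=grab_frame(n)
    if f: cv2.imwrite('pics/'+f, d['frame'][:,:,::-1])
    return d
E
python3 - <<'E'
from h import *
print(telemetry.get_obs())
for n in ['scene','top','wrist']:
    d=snap(n,n+'0.png'); np.save('pics/'+n+'0.npy',d,allow_pickle=True)
    print(n,{k:v for k,v in d.items() if k!='frame'})
E
```

```text
pics
{'clock': 0.0, 'joints': array([ 1.05290735,  0.47781975,  0.02233714,  1.55648632, -0.01151549,
        1.10932884, -0.08310289]), 'qvel': array([ 5.18473822e-04, -1.16651176e-03, -7.49301468e-04, -8.05858382e-05,
       -3.03424136e-04,  2.05317897e-03, -1.01854784e-03]), 'tau': array([-2.95776517e-04, -5.96448827e+01,  1.60740662e+00, -2.81195945e+01,
        1.24166161e-02,  9.27479676e-03,  1.97520370e-05]), 'tcp_pos': array([ 0.26869395, -0.61858941,  0.25529774]), 'orientation': array([-3.07406857e+00, -6.38846514e-01,  8.08080651e-04]), 'contact_force': array([ 0.14898952,  0.65947619, -0.04561409]), 'moment': array([ 0.00565803, -0.06632394,  0.00882589]), 'gripper_force': 0.0, 'grip_width': 0.08543336558942237}
scene {'vertical_fov': 42.446349660267096, 'cx': 269.9339539744704, 'cy': 210.04385791865334, 'origin': array([-0.41293005,  0.94241196,  0.93710843]), 'attitude': array([ 0.48228315, -1.22532444, -2.13191328])}
top {'vertical_fov': 43.21062853458631, 'cx': 283.4896440249515, 'cy': 220.99451589900966, 'origin': array([ 0.1701305 , -0.08342108,  1.71900401]), 'attitude': array([ 0.17501589, -0.17766293, -1.60189198])}
wrist {'vertical_fov': 66.72264188846147, 'cx': 277.31226644438715, 'cy': 210.04662104939587, 'origin': array([ 0.33926479, -0.58826186,  0.37356228]), 'attitude': array([-0.26924763,  0.17803636, -1.15217813])}
```

View pics/scene0.png

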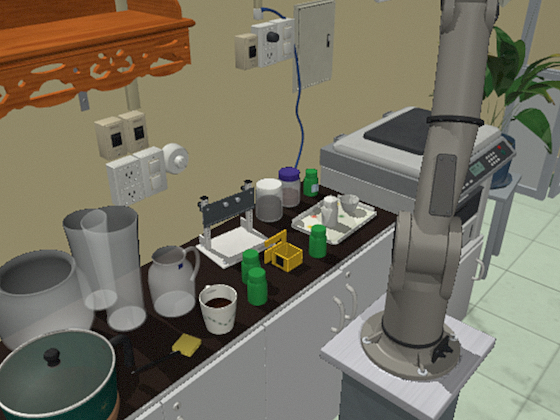

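View pics/top0.png

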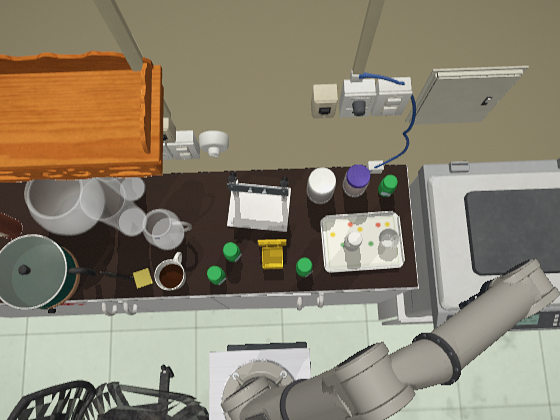

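The top view shows the rack at about (260,205), the caddy at (272,255), the white bottle at (353,240), the cup at (388,240), and green bottles at (232,252), (216,275) and (305,267). Next I'll look at enlarged crops.

```bash
cat >> h.py <<'E'
from scipy.spatial.transform import Rotation as R
def cam(d):
    f=210/np.tan(np.radians(d['vertical_fov'])/2)
    return f,d['cx'],d['cy'],np.array(d['origin']),R.from_rotvec(d['attitude']).as_matrix()
def ray(d,u,v):
    f,cx,cy,o,M=cam(d); r=M@np.array([(u-cx)/f,-(v-cy)/f,-1]); return o,r/np.linalg.norm(r)
def plane(d,u,v,z):
    o,r=ray(d,u,v); return o+r*(z-o[2])/r[2]
def proj(d,p):
    f,cx,cy,o,M=cam(d); q=M.T@(np.array(p)-o); return np.array([cx+f*q[0]/-q[2],cy-f*q[1]/-q[2]])
def tri(d1,p1,d2,p2):
    o1,r1=ray(d1,*p1); o2,r2=ray(d2,*p2)
    t=np.linalg.lstsq(np.c_[r1,-r2],o2-o1,rcond=None)[0]
    a,b=o1+t[0]*r1,o2+t[1]*r2; return (a+b)/2,np.linalg.norm(a-b)
def load(n): return np.load('pics/'+n+'.npy',allow_pickle=True).item()
E
python3 - <<'E'
from h import *
t=load('top0')['frame'][:,:,::-1]; s=load('scene0')['frame'][:,:,::-1]
a=cv2.resize(t[170:290,215:415],None,fx=4,fy=4,interpolation=cv2.INTER_CUBIC)
b=cv2.resize(s[170:290,190:390],None,fx=4,fy=4,interpolation=cv2.INTER_CUBIC)
cv2.imwrite('pics/ct.png',a);cv2.imwrite('pics/cs.png',b)
E
```

```text
(no output)
```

View pics/ct.png

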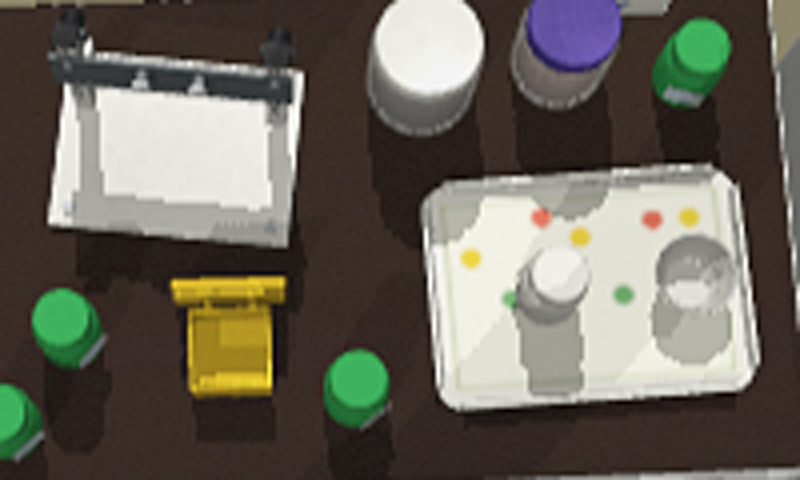

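View pics/cs.png

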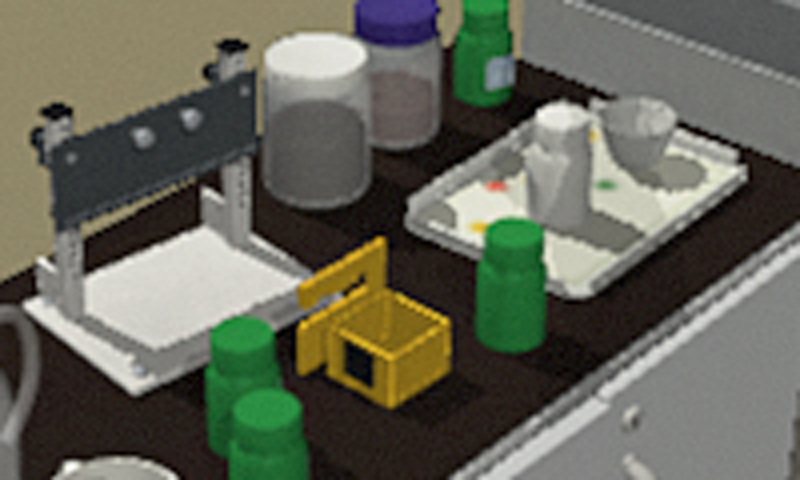

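The crops show the pin heads at about (141,80) and (197,82) in the top crop and (144,136) and (191,118) in the scene crop. The rack's front foot corners are at (48,225) and (288,246), and the slot opens to the left. Now I'll compute positions.

```bash
python3 - <<'E'
from h import *
np.set_printoptions(precision=4,suppress=True)
T=load('top0');S=load('scene0')
c=lambda p:(215+(p[0]+.5)/4-.5,170+(p[1]+.5)/4-.5)
e=lambda p:(190+(p[0]+.5)/4-.5,170+(p[1]+.5)/4-.5)
def blob(d,p,r=5):
    u,v=int(round(p[0])),int(round(p[1])); g=d['frame'][v-r:v+r+1,u-r:u+r+1].mean(2).astype(float)
    w=np.clip(g-np.median(g)-35,0,None); yy,xx=np.mgrid[v-r:v+r+1,u-r:u+r+1]
    return (w*xx).sum()/w.sum(),(w*yy).sum()/w.sum()
for a,b in [((141,80),(144,136)),((197,82),(191,118))]:
    pa,pb=blob(T,c(a),3),blob(S,e(b),5); print('pin',pa,pb,tri(T,pa,S,pb), tri(T,c(a),S,e(b)))
print('foot front L,R', plane(T,*c((48,225)),.008),plane(T,*c((288,246)),.008), plane(T,*c((304,70)),.008))
print('foot scene frontL', plane(S,*e((140,385)),.008))
# panel end corners top/bottom via tri
print('panel TL',tri(T,c((50,54)),S,e((52,145))),'TR',tri(T,c((292,76)),S,e((256,70))))
# caddy mask
hsv=cv2.cvtColor(T['frame'],cv2.COLOR_RGB2HSV); m=cv2.inRange(hsv,(18,120,60),(35,255,255)); m[:,:250]=0;m[:230]=0
n,l,st,ce=cv2.connectedComponentsWithStats(m); print(st[1:],ce[1:])
print('cup top front L,R (z .044)',plane(T,*c((192,391)),.044),plane(T,*c((272,391)),.044),'back L,R',plane(T,*c((186,313)),.044),plane(T,*c((272,310)),.044))
print('plate top L,R (z .076) rear edge',plane(T,*c((172,279)),.076),plane(T,*c((285,276)),.076))
print('scene plate TL TR',plane(S,*e((300,284)),.076),plane(S,*e((386,238)),.076))
print('scene cup corners: left,right,front,back',[plane(S,*e(p),.044) for p in [(328,329),(450,319),(393,352),(385,288)]])
print('bottle cap top',plane(T,*c((558,275)),.095),tri(T,c((558,275)),S,e((563,112))))
print('cup',plane(T,*c((696,272)),.046))
for n,p in [('g1',(62,318)),('g2',(8,420)),('g3',(358,385))]: print(n,plane(T,*c(p),.09))
print('tcp proj top',proj(T,telemetry.get_obs()['tcp_pos']))
E
```

```text
pin (np.float64(249.54260603744746), np.float64(192.0210164310279)) (np.float64(225.1450313339302), np.float64(203.53760071620414)) (array([0.6223, 0.009 , 0.1547]), np.float64(0.0046602187769165535)) (array([0.6282, 0.006 , 0.1518]), np.float64(0.0016930618305238774))
pin (np.float64(263.6824817518248), np.float64(191.3914233576642)) (np.float64(236.71734565308694), np.float64(198.39437211255776)) (array([ 0.6213, -0.0354,  0.1546]), np.float64(0.001292486767687568)) (array([ 0.6244, -0.0376,  0.1508]), np.float64(0.0037339440678411037))
foot front L,R [0.5495 0.0945 0.008 ] [ 0.5242 -0.1028  0.008 ] [ 0.6744 -0.1222  0.008 ]
foot scene frontL [0.5516 0.0906 0.008 ]
panel TL (array([0.6487, 0.0751, 0.1652]), np.float64(0.001091862150069557)) TR (array([ 0.6238, -0.1096,  0.1632]), np.float64(0.0010131245278494222))
[[358 230   4   1   4]
 [330 233   5   4  15]
 [257 239  30  31 693]] [[359.5    230.    ]
 [332.3333 234.2667]
 [271.8283 252.6566]]
cup top front L,R (z .044) [ 0.4022 -0.0216  0.044 ] [ 0.3997 -0.0851  0.044 ] back L,R [ 0.4651 -0.0186  0.044 ] [ 0.4649 -0.0875  0.044 ]
plate top L,R (z .076) rear edge [ 0.4871 -0.0096  0.076 ] [ 0.4861 -0.0987  0.076 ]
scene plate TL TR [ 0.4851 -0.0098  0.076 ] [ 0.4799 -0.0986  0.076 ]
scene cup corners: left,right,front,back [array([ 0.463 , -0.0153,  0.044 ]), array([ 0.4054, -0.0846,  0.044 ]), array([ 0.409 , -0.0251,  0.044 ]), array([ 0.4676, -0.0837,  0.044 ])]
bottle cap top [ 0.475  -0.3111  0.095 ] (array([ 0.4749, -0.3103,  0.0987]), np.float64(0.001357606435231013))
cup [ 0.4823 -0.4288  0.046 ]
g1 [0.4568 0.0762 0.09  ]
g2 [0.3788 0.119  0.09  ]
g3 [ 0.3955 -0.1516  0.09  ]
tcp proj top [478.8405 296.9164]
```

```bash
cat >> h.py <<'E'
np.set_printoptions(precision=4,suppress=True)
def down(yaw): return R.from_euler('z',yaw)*R.from_euler('x',np.pi)
def go(p,yaw,RR=None):
    o=telemetry.get_obs(); A=R.from_rotvec(o['orientation']); B=RR or down(yaw)
    s=A.inv().apply(np.array(p)-o['tcp_pos'])/.25; t=(A.inv()*B).as_rotvec()/np.pi
    print('tcp',o['tcp_pos'],'F',o['contact_force'],'clk',o['clock'],'w',o['grip_width']); print('shift',s,'turn',t)
E
python3 - <<'E'
from h import *
T=load('top0')
go((.431,-.0535,.20),-.03)
c=lambda p:(215+(p[0]+.5)/4-.5,170+(p[1]+.5)/4-.5)
print('coffee lid',plane(T,*c((429,48)),.124),'purple',plane(T,*c((572,28)),.122))
E
```

```text
tcp [ 0.2688 -0.6187  0.2556] F [ 0.6103 -0.1543  0.8856] clk 0.15 w 0.08522548651435789
shift [ 1.496  -1.8149  0.2246] turn [-0.0004  0.0001  0.14  ]
coffee lid [ 0.6543 -0.2183  0.124 ] purple [ 0.6669 -0.3317  0.122 ]
```

>>> apply_moves(rows=[[[0.2, -0.24, 0], [0, 0, 0.05]], [[0.4, -0.48, 0], [0, 0, 0.1]], [[0.6, -0.72, 0], [0, 0, 0.14]], [[0.75, -0.9, 0.05], [0, 0, 0.14]], [[0.82, -1, 0.1], [0, 0, 0.14]], [[0.82, -1, 0.1], [0, 0, 0.14]]], jaw=1, newtons=40)

```text
clock: 0.9
tcp_pos: [0.3579, -0.3039, 0.2305]
orientation: [-3.139, 0.038, 0.002]
contact_force: [-0.0, -0.3, -0.4]
grip_width: 0.0853
gripper_force: 0.0
```

```bash
python3 -c "
from h import *
go((.431,-.0535,.20),-.03)"
```

```text
tcp [ 0.3579 -0.3039  0.2305] F [-0.0201 -0.2937 -0.3538] clk 0.9 w 0.08527064136277546
shift [ 0.2685 -1.0079  0.1235] turn [-0.0006  0.0004  0.0019]
```

>>> apply_moves(rows=[[[0.06, -0.24, 0.03], [0, 0, 0]], [[0.13, -0.48, 0.06], [0, 0, 0]], [[0.2, -0.72, 0.1], [0, 0, 0]], [[0.25, -0.92, 0.12], [0, 0, 0]], [[0.27, -1, 0.12], [0, 0, 0]], [[0.27, -1, 0.12], [0, 0, 0]], [[0.27, -1, 0.12], [0, 0, 0]]])

```text
clock: 1.78
tcp_pos: [0.4322, -0.0618, 0.2012]
orientation: [3.141, -0.05, -0.0]
contact_force: [0.1, -0.3, -0.2]
grip_width: 0.0856
gripper_force: 0.0
```

```bash
python3 -c "
from h import *
go((.431,-.0535,.20),-.03)
d=snap('wrist','w1.png');np.save('pics/w1.npy',d,allow_pickle=True);print(d['origin'],d['attitude'])
M=cam(d)[4];print(-M[:,2])"
```

```text
tcp [ 0.4322 -0.0618  0.2012] F [ 0.1283 -0.28   -0.2282] clk 1.775 w 0.08563092472062957
shift [-0.0058 -0.0331  0.0049] turn [ 0.0002  0.0001 -0.0007]
[ 0.509  -0.0642  0.3194] [-0.2373  0.2435 -1.5902]
[-0.3001  0.0088 -0.9539]
```

View pics/w1.png

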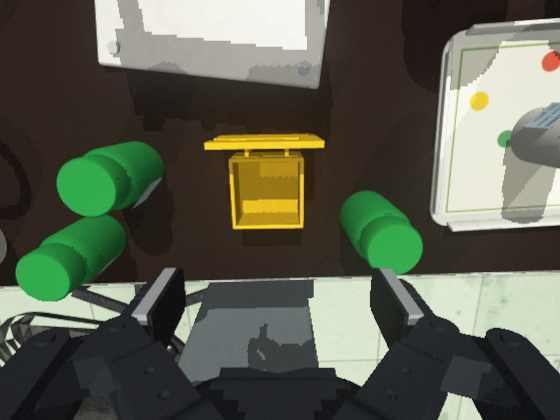

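The wrist view shows the plate's top edge from (206,142) to (323,140), the cup rim's front corners at (234,229) and (303,228), and the foot's front corners at (98,64) and (320,87).

```bash
python3 - <<'E'
from h import *
d=load('w1'); hsv=cv2.cvtColor(d['frame'],cv2.COLOR_RGB2HSV); m=cv2.inRange(hsv,(18,120,90),(35,255,255)); m[:120]=0;m[245:]=0;m[:,:195]=0;m[:,335:]=0
ys,xs=np.nonzero(m); print(xs.min(),xs.max(),ys.min(),ys.max())
for r in (136,140,144,148,165,180,200,220,226): 
    q=np.nonzero(m[r])[0]; print(r,q.min(),q.max())
for u in (240,268,298): q=np.nonzero(m[:,u])[0]; print(u,q.min(),q.max())
for u in (215,240,268,298,315): q=np.nonzero(m[:155,u])[0]; print(u,q.min(),q.max(), plane(d,u,q.min()-.5,.076))
for p in [(232.5,229.5),(303.5,228.5),(229.5,153.5),(303.5,152)]: print('rim',plane(d,*p,.044))
for p in [(98,64),(320,87)]: print('foot',plane(d,*p,.008))
E
```

```text
204 324 133 229
136 217 317
140 208 324
144 204 324
148 204 316
165 229 303
180 229 303
200 230 303
220 232 303
226 232 303
240 134 229
268 134 228
298 134 228
215 137 149 [ 0.4914 -0.0174  0.076 ]
240 134 154 [ 0.493  -0.0362  0.076 ]
268 134 154 [ 0.4923 -0.057   0.076 ]
298 134 154 [ 0.4915 -0.0793  0.076 ]
315 135 148 [ 0.4904 -0.092   0.076 ]
rim [ 0.4049 -0.0197  0.044 ]
rim [ 0.4037 -0.0852  0.044 ]
rim [ 0.4745 -0.0224  0.044 ]
rim [ 0.4737 -0.0858  0.044 ]
foot [0.5531 0.0944 0.008 ]
foot [ 0.5274 -0.1042  0.008 ]
```

```bash
python3 -c "
from h import *
go((.432,-.053,.036),-.015)"
```

```text
tcp [ 0.4321 -0.062   0.2013] F [ 0.0889 -1.4506 -0.0023] clk 1.825 w 0.08555571258664761
shift [-0.0014 -0.0362  0.661 ] turn [ 0.0002  0.0001 -0.0056]
```

>>> apply_moves(rows=[[[0, -0.036, 0], [0, 0, -0.0056]], [[0, -0.036, 0.2], [0, 0, -0.0056]], [[0, -0.036, 0.4], [0, 0, -0.0056]], [[0, -0.036, 0.56], [0, 0, -0.0056]], [[0, -0.036, 0.64], [0, 0, -0.0056]], [[0, -0.036, 0.661], [0, 0, -0.0056]], [[0, -0.036, 0.661], [0, 0, -0.0056]]])

```text
clock: 2.7
tcp_pos: [0.4329, -0.0514, 0.0363]
orientation: [3.142, -0.02, 0.0]
contact_force: [-0.4, -0.1, 0.8]
grip_width: 0.0854
gripper_force: 0.0
```

>>> apply_moves(rows=[[[0, 0, 0], [0, 0, 0]], [[0, 0, 0], [0, 0, 0]], [[0, 0, 0], [0, 0, 0]], [[0, 0, 0], [0, 0, 0]], [[0, 0, 0], [0, 0, 0]], [[0, 0, 0], [0, 0, 0]]], jaw=-1, newtons=45)

```text
clock: 3.45
tcp_pos: [0.4334, -0.0516, 0.0373]
orientation: [3.141, -0.021, 0.003]
contact_force: [-0.9, -1.7, 5.9]
grip_width: 0.0633
gripper_force: 48.8
```

```bash
python3 -c "
from h import *
go((.432,-.053,.15),-.015)
d=snap('wrist','w2.png');np.save('pics/w2.npy',d,allow_pickle=True)"
```

```text
tcp [ 0.4334 -0.0516  0.0373] F [-0.8708 -1.6562  5.8817] clk 3.45 w 0.0632734668901614
shift [-0.0045  0.0058 -0.451 ] turn [ 0.0001 -0.0007  0.0006]
```

View pics/w2.png

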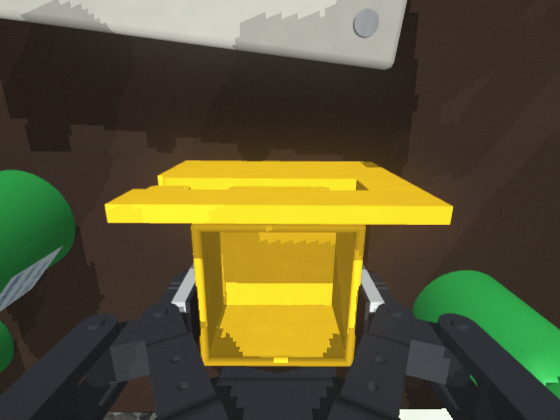

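The caddy is gripped. The plate's front top edge runs from (107,222) to (450,223), nearly parallel to the tool's y axis.

```bash
python3 - <<'E'
from h import *
d=load('w2'); o=telemetry.get_obs(); A=R.from_rotvec(o['orientation'])
for p in [(107,222),(450,223),(131,190),(424,190)]:
    w=plane(d,*p,.076); print(w, A.inv().apply(w-o['tcp_pos']))
for p in [(203,363),(355,364)]:
    w=plane(d,*p,.044); print(w, A.inv().apply(w-o['tcp_pos']))
E
```

```text
[ 0.4824 -0.0073  0.076 ] [ 0.0485 -0.045  -0.0387]
[ 0.4809 -0.098   0.076 ] [ 0.0482  0.0457 -0.0387]
[ 0.491  -0.0149  0.076 ] [ 0.0572 -0.0374 -0.0387]
[ 0.4899 -0.09    0.076 ] [ 0.0572  0.0376 -0.0387]
[ 0.4066 -0.0192  0.044 ] [-0.0272 -0.032  -0.0069]
[ 0.4051 -0.0848  0.044 ] [-0.0279  0.0335 -0.0068]
```

```bash
cat >> h.py <<'E'
O=np.array([.633,-.0168]); YAW=-.129
def rk(x,y,z,off=(.0044,0,.0373)):  # TCP target for caddy origin at rack x,y,z
    X=np.array([np.cos(YAW),np.sin(YAW)]);Y=np.array([-X[1],X[0]])
    c=O+x*X+y*Y-off[0]*X+off[1]*Y
    return np.r_[c,z+off[2]]
def where():
    o=telemetry.get_obs(); A=R.from_rotvec(o['orientation']); c=o['tcp_pos']+A.apply([.0044,0,.0373])
    X=np.array([np.cos(YAW),np.sin(YAW)]);Y=np.array([-X[1],X[0]]); q=c[:2]-O
    print('caddy rack',np.array([q@X,q@Y,c[2]])*1000,'yawerr',A.as_euler('ZYX')[0]-YAW,'F rack',o['contact_force'][:2]@X,o['contact_force'][:2]@Y,o['contact_force'][2],'clk',o['clock'])
E
python3 -c "
from h import *
go(rk(-.058,0,.175),YAW);where()"
```

```text
tcp [ 0.4334 -0.0516  0.0372] F [-1.0447 -1.1729  6.5447] clk 3.5 w 0.06325061708548085
shift [ 0.5501 -0.1784 -0.6993] turn [ 0.0001 -0.0007  0.0368]
caddy rack [-189.034   -59.7076   -0.0787] yawerr 0.1157680612881109 F rack -0.8850980703983473 -1.2974994500646067 6.544716884120213 clk 3.5
```

>>> apply_moves(rows=[[[0, 0, -0.08], [0, 0, 0]], [[0, 0, -0.25], [0, 0, 0]], [[0, 0, -0.45], [0, 0, 0]], [[0.05, -0.02, -0.62], [0, 0, 0.01]], [[0.2, -0.06, -0.7], [0, 0, 0.02]], [[0.35, -0.12, -0.7], [0, 0, 0.0368]], [[0.47, -0.16, -0.7], [0, 0, 0.0368]], [[0.54, -0.178, -0.7], [0, 0, 0.0368]], [[0.55, -0.178, -0.7], [0, 0, 0.0368]], [[0.55, -0.178, -0.7], [0, 0, 0.0368]]])

```text
clock: 4.75
tcp_pos: [0.5696, -0.009, 0.2109]
orientation: [3.135, -0.202, -0.002]
contact_force: [0.5, -0.4, -3.7]
grip_width: 0.0628
gripper_force: 51.6
```

```bash
python3 -c "
from h import *
go(rk(-.058,0,.175),YAW);where()
d=snap('wrist','w3.png');np.save('pics/w3.npy',d,allow_pickle=True)"
```

```text
tcp [ 0.5696 -0.009   0.2109] F [ 0.5078 -0.4242 -3.6643] clk 4.75 w 0.06280533242507089
shift [ 0.0057 -0.0016 -0.0057] turn [0.0002 0.0004 0.0002]
caddy rack [-59.4767  -0.417  173.5801] yawerr 0.0005486135870826914 F rack 0.5581024106045043 -0.3553392622440703 -3.6642887600433567 clk 4.75
```

View pics/w3.png

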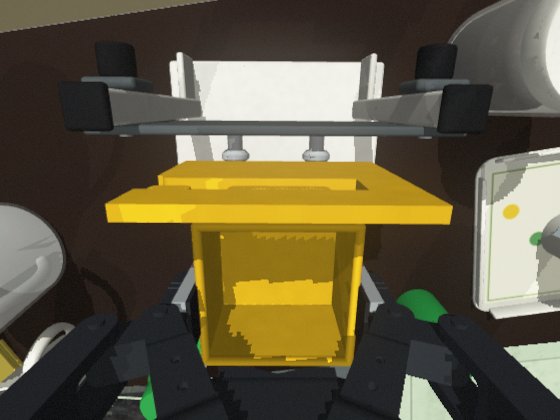

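The wrist view shows the pin heads at about (235,156) and (316,156), the panel's front top edge at row ~134, and the caddy plate in front of and clear of the pins.

```bash
python3 - <<'E'
from h import *
d=load('w3'); g=cv2.cvtColor(d['frame'],cv2.COLOR_RGB2GRAY).astype(int)
for r in range(140,164,2): print(r,g[r,216:256:2],'|',g[r,296:338:2])
print('col190',g[116:150,165],'col400',g[116:150,405],'col 275',g[116:150,275])
E
```

```text
140 [236 236 237 236 235 231 126 136 139 137 118 116 104 171 235 234 235 237
 236 235] | [237 237 238 237 236 237 231 101 115 118 121 122 121 112 217 238 238 237
 238 239 239]
142 [237 236 236 236 235 232 122 137 137 129 120 114 104 159 235 235 236 236
 236 235] | [237 237 237 236 236 237 228 106 114 119 120 121 119 109 217 238 237 237
 237 239 241]
144 [235 234 235 235 235 232 123 137 118 120 120 115 104 159 234 235 236 235
 235 234] | [236 236 236 236 236 237 228 105 116 119 120 121 120 109 214 236 236 237
 237 239 240]
146 [233 232 233 234 233 234 122 139 119 121 120 114 104 156 234 235 235 234
 233 234] | [236 236 235 236 235 236 228 103 114 120 121 122 118 108 235 236 237 237
 237 238 239]
148 [233 232 233 233 233 229 110 129 119 122 120 114 105 142 226 234 234 234
 233 233] | [237 236 236 236 236 236 227 111 114 120 121 121 118 107 235 236 237 237
 237 237 238]
150 [232 231 232 233 203 111 147 147 154 156 156 145 141 141 131 211 234 234
 232 232] | [236 236 237 236 233 142 133 153 112 114 118 139 115 103 138 184 237 237
 237 238 238]
152 [234 232 231 212 156 193 204 206 208 209
[... 716 characters left out ...]
 111 100 157 219 217
 220 220] | [226 226 228 229 181 105 130 139 154 155 167 164 153 146 133 111 221 237
 237 237 236]
162 [145 146 144 145 146 143 146 144 147 146 146 150 148 146 147 146 147 147
 147 147] | [147 146 147 147 148 147 146 146 146 148 146 147 148 148 148 148 147 146
 147 147 148]
col190 [ 87  89  88  89  74  52  60  73  74  89 102 104 104 100 100  99  92  81
  67  52  49  47  53  52  50  50  47  51  51  50  50  50  50  49] col400 [88 85 87 88 87 87 88 81 74 70 80 94 96 94 91 88 88 87 77 61 50 47 46 45
 47 45 46 47 45 48 49 46 43 44] col 275 [239 238 240 239 207 109  87  89  87  94 103 108 107 105 102  99  98  92
  81 147 218 234 235 235 234 235 235 237 236 235 235 235 234 234]
```

```bash
python3 - <<'E'
from h import *
d=load('w3'); f,cx,cy,o,M=cam(d); X=np.array([np.cos(YAW),np.sin(YAW)]);Y=np.array([-X[1],X[0]])
def rkp(w): q=w[:2]-O; return np.array([q@X,q@Y,w[2]])*1000
for D in (.171,.173,.175):
    P=o+M@np.array([(275.4-cx)/f,-(155-cy)/f,-1])*D; print('pins mid',D,rkp(P))
for hp in (.148,.152,.156):
    print(hp,'pins L,R',rkp(plane(d,235,155,hp)),rkp(plane(d,315.9,155,hp)),'head front top',rkp(plane(d,275,161,hp+.0075)),'panel top front L,R',rkp(plane(d,165,134.3,hp+.014)),rkp(plane(d,405,135,hp+.014)))
E
```

```text
pins mid 0.171 [-10.2419   0.5553 157.0005]
pins mid 0.173 [-10.5148   0.5653 154.9893]
pins mid 0.175 [-10.7876   0.5752 152.9782]
0.148 pins L,R [-11.4541  23.3903 148.    ] [-11.4719 -22.253  148.    ] head front top [-13.6906   0.787  155.5   ] panel top front L,R [  0.966   56.8619 162.    ] [  0.5771 -65.7373 162.    ]
0.152 pins L,R [-10.9116  22.8667 152.    ] [-10.9291 -21.7676 152.    ] head front top [-13.0731   0.762  159.5   ] panel top front L,R [  1.2564  55.4925 166.    ] [  0.8768 -64.1694 166.    ]
0.156 pins L,R [-10.3691  22.3431 156.    ] [-10.3862 -21.2823 156.    ] head front top [-12.4556   0.737  163.5   ] panel top front L,R [  1.5468  54.1231 170.    ] [  1.1765 -62.6015 170.    ]
```

>>> apply_moves(rows=[[[0.011, 0, 0], [0, 0, 0]], [[0.011, 0, 0.01], [0, 0, 0]], [[0.011, 0, 0.025], [0, 0, 0]], [[0.011, 0, 0.036], [0, 0, 0]], [[0.011, 0, 0.042], [0, 0, 0]], [[0.011, 0, 0.042], [0, 0, 0]]])

```text
clock: 5.55
tcp_pos: [0.5733, -0.0088, 0.2004]
orientation: [3.135, -0.201, -0.0]
contact_force: [0.4, 0.5, -2.1]
grip_width: 0.0631
gripper_force: 51.6
```

```bash
sed -i 's/^O=.*/O=np.array([.6343,-.01635]); YAW=-.129/' h.py; python3 -c "
from h import *
where()"
```

```text
caddy rack [-57.0393  -0.3694 163.095 ] yawerr 0.001007115375525558 F rack 0.3746789199138396 0.5469532781325269 -2.0760929432851043 clk 5.55
```

>>> apply_moves(rows=[[[-0.004, 0, 0], [0, 0, 0]], [[-0.004, 0, 0.006], [0, 0, 0]], [[-0.004, 0, 0.006], [0, 0, 0]]])

```text
clock: 5.92
tcp_pos: [0.5723, -0.0087, 0.1989]
orientation: [3.135, -0.201, -0.0]
contact_force: [0.2, -0.8, -2.8]
grip_width: 0.0633
gripper_force: 51.6
```

>>> apply_moves(rows=[[[0, 0, 0.003], [0, 0, 0]], [[0, 0, 0.006], [0, 0, 0]], [[0, 0, 0.006], [0, 0, 0]]])

```text
clock: 6.3
tcp_pos: [0.5725, -0.0087, 0.1979]
orientation: [3.135, -0.201, 0.001]
contact_force: [-1.1, -0.6, 0.4]
grip_width: 0.0634
gripper_force: 52.1
```

```bash
python3 -c "
from h import *
where()"
```

```text
caddy rack [-57.8672  -0.3827 160.5779] yawerr 0.0008889456716252297 F rack -1.0340220690087545 -0.7765350085770215 0.4124839350766135 clk 6.3
```

>>> apply_moves(rows=[[[0, 0, 0.002], [0, 0, 0]], [[0, 0, 0.005], [0, 0, 0]], [[0, 0, 0.005], [0, 0, 0]]])

```text
clock: 6.68
tcp_pos: [0.5724, -0.0087, 0.1974]
orientation: [3.135, -0.201, 0.001]
contact_force: [-5.3, 0.2, 7.9]
grip_width: 0.0634
gripper_force: 53.2
```

```bash
python3 -c "
from h import *
where()"
```

```text
caddy rack [-57.9082  -0.3602 160.081 ] yawerr 0.0008803124384486605 F rack -5.260668592316581 -0.5282391313152734 7.900905854066203 clk 6.675
```

```bash
python3 -c "
from h import *
go(rk(-.060,-.080,.1053),YAW)"
```

```text
tcp [ 0.5724 -0.0087  0.1974] F [-5.2849  0.1529  7.9009] clk 6.675 w 0.06340983025712377
shift [-0.0087  0.3185  0.2192] turn [ 0.     -0.0002  0.0003]
```

>>> apply_moves(rows=[[[0, 0, -0.03], [0, 0, 0]], [[-0.03, 0, -0.05], [0, 0, 0]], [[-0.07, 0.03, -0.05], [0, 0, 0]], [[-0.07, 0.14, -0.05], [0, 0, 0]], [[-0.07, 0.26, -0.03], [0, 0, 0]], [[-0.07, 0.31, 0.03], [0, 0, 0]], [[-0.06, 0.318, 0.12], [0, 0, 0]], [[-0.03, 0.318, 0.19], [0, 0, 0]], [[-0.009, 0.318, 0.217], [0, 0, 0]], [[-0.009, 0.318, 0.217], [0, 0, 0]]])

```text
clock: 7.92
tcp_pos: [0.5604, -0.0867, 0.1415]
orientation: [-3.135, 0.2, 0.001]
contact_force: [0.2, -0.6, -2.3]
grip_width: 0.0633
gripper_force: 51.6
```

```bash
python3 -c "
from h import *
where(); go(rk(-.060,-.080,.1053),YAW)
d=snap('wrist','w4.png');np.save('pics/w4.npy',d,allow_pickle=True)"
```

```text
caddy rack [-59.8329 -79.2612 104.2337] yawerr 0.0017494779336024724 F rack 0.3008565863454924 -0.5898548412854504 -2.340676155928918 clk 7.925
tcp [ 0.5604 -0.0867  0.1415] F [ 0.2225 -0.6237 -2.3407] clk 7.925 w 0.06327632342208038
shift [-0.0008  0.0029 -0.0043] turn [-0.0001  0.0002  0.0006]
```

View pics/w4.png

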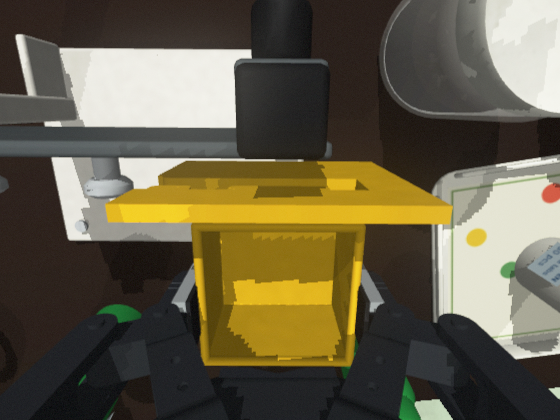

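The wrist view shows the right pin's head at (108,185), the panel's front edge at row ~157, and the plate's left end at (110,212), to the right of the head.

```bash
python3 - <<'E'
from h import *
d=load('w4'); g=cv2.cvtColor(d['frame'],cv2.COLOR_RGB2GRAY).astype(int)
X=np.array([np.cos(YAW),np.sin(YAW)]);Y=np.array([-X[1],X[0]])
def rkp(w): q=w[:2]-O; return np.array([q@X,q@Y,w[2]])*1000
for r in (160,168,184,188): print(r,g[r,78:142:2])
for u in (30,70,150,200): print(u,g[145:170,u])
print(g[170:205,108])
for u,v in [(30,157),(70,157),(150,157),(200,157)]: print(rkp(plane(d,u,v,.1673)))
print('head',rkp(plane(d,84,186,.1533)),rkp(plane(d,133,186,.1533)),'front top',rkp(plane(d,108,197,.1608)))
z=.1042+.076
print('plate front', rkp(plane(d,107,221,z)),rkp(plane(d,450,222,z)))
E
```

```text
160 [158 156 158 156 156 156 155 123 131 130 133 133 129 126 118 111 104  93
  85  78 129 233 232 231 232 231 231 229 230 229 230 231]
168 [156 156 155 154 157 158 157 151 130 130 130 132 131 128 123 116 112 100
  86  79  73 224 232 232 233 233 233 231 231 231 230 231]
184 [232 190 155 166 186 194 200 202 205 204 202 204 203 198 196 193 189 181
 176 167 163 159 151 141 126 109  88  90 230 232 231 233]
188 [231 231 154 163 185 192 193 195 196 201 197 194 194 192 188 185 182 175
 169 161 152 143 132 115 100  90  82  78 209 207 210 210]
30 [97 95 95 93 90 90 89 87 83 77 68 56 41 37 34 39 39 39 38 39 38 36 39 37
 35]
70 [100  98  96  94  93  93  90  91  87  78  70  62 174 231 232 231 231 232
 231 231 230 232 232 231 230]
150 [105 105 105 101  94  94  93  91  87  82  74  67 106 195 232 231 232 231
 231 232 232 232 232 232 232]
200 [106 107 108 104 103 103  95  91  91  86  80  72  62 177 234 203 112  88
  91  88  87  87  89  86  89]
[118 119 118 120 113 107 107 106 107 122 161 190 194 194 193 192 190 186
 185 185 183 183 181 180 179 155 113  99 124 154 154 150 143 149 170]
[ -0.4449  -7.8657 167.3   ]
[ -0.434  -19.4016 167.3   ]
[ -0.4122 -42.4745 167.3   ]
[ -0.3986 -56.8959 167.3   ]
head [-12.2832 -13.2033 153.3   ] [-12.2676 -29.9332 153.3   ] front top [-14.1303 -24.899  160.8   ]
plate front [-15.4295 -34.2467 180.2   ] [ -15.6265 -124.8508  180.2   ]
```

>>> apply_moves(rows=[[[0.01, 0, -0.004], [0, 0, 0]], [[0.025, 0, -0.004], [0, 0, 0]], [[0.036, 0, -0.004], [0, 0, 0]], [[0.041, 0, -0.004], [0, 0, 0]], [[0.041, 0, -0.004], [0, 0, 0]], [[0.041, 0, -0.004], [0, 0, 0]]])

```text
clock: 8.72
tcp_pos: [0.5701, -0.0886, 0.143]
orientation: [3.135, -0.201, -0.0]
contact_force: [0.5, 0.5, -3.4]
grip_width: 0.0634
gripper_force: 51.7
```

```bash
python3 -c "
from h import *
where()"
```

```text
caddy rack [-49.979  -79.9071 105.7094] yawerr 0.0009463663164031022 F rack 0.4334298615281791 0.5378782518884357 -3.378430524554553 clk 8.725
```

No contact yet, so I'll go forward another 1.2 mm.

>>> apply_moves(rows=[[[0.003, 0, 0], [0, 0, 0]], [[0.005, 0, 0], [0, 0, 0]], [[0.005, 0, 0], [0, 0, 0]]])

```text
clock: 9.1
tcp_pos: [0.5703, -0.0887, 0.1429]
orientation: [3.135, -0.201, -0.004]
contact_force: [-5.6, 1.0, 0.7]
grip_width: 0.0633
gripper_force: 52.1
```

```bash
python3 -c "
from h import *
where()"
```

```text
caddy rack [-49.8989 -79.9509 105.5517] yawerr 0.0009182690302103058 F rack -5.714187457881719 0.27153170942480104 0.7418374959175864 clk 9.1
```

>>> apply_moves(rows=[[[-0.0114, 0, 0], [0, 0, 0]], [[-0.0114, 0, 0], [0, 0, 0]], [[-0.0114, -0.03, 0], [0, 0, 0]], [[-0.0114, -0.05, 0], [0, 0, 0]], [[-0.0114, -0.07, 0], [0, 0, 0]], [[-0.0114, -0.09, 0], [0, 0, 0]], [[-0.0114, -0.1, 0], [0, 0, 0]], [[-0.0114, -0.1, 0], [0, 0, 0]]])

```text
clock: 10.1
tcp_pos: [0.5718, -0.0634, 0.143]
orientation: [-3.135, 0.2, -0.0]
contact_force: [0.5, 0.0, -3.6]
grip_width: 0.0629
gripper_force: 51.7
```

```bash
python3 -c "
from h import *
where()"
```

```text
caddy rack [-51.5105 -54.6829 105.7346] yawerr 0.0013151219300144845 F rack 0.5055414629306876 0.08215681074356607 -3.623912777261893 clk 10.1
```

>>> apply_moves(rows=[[[0, -0.02, 0], [0, 0, 0]], [[0, -0.05, 0], [0, 0, 0]], [[0, -0.08, 0], [0, 0, 0]], [[0, -0.11, 0], [0, 0, 0]], [[0, -0.14, 0], [0, 0, 0]], [[0, -0.17, 0], [0, 0, 0]], [[0, -0.19, 0], [0, 0, 0]], [[0, -0.2, 0], [0, 0, 0]], [[0, -0.2, 0], [0, 0, 0]]])

```text
clock: 11.22
tcp_pos: [0.5782, -0.014, 0.1431]
orientation: [3.135, -0.201, 0.0]
contact_force: [-0.6, 0.7, -3.5]
grip_width: 0.0628
gripper_force: 51.7
```

```bash
python3 -c "
from h import *
where()"
```

```text
caddy rack [-51.5454  -4.8583 105.7545] yawerr 0.00106148481742796 F rack -0.6416260992769705 0.6209608820113653 -3.531300591816003 clk 11.225
```

Both pins have entered freely. Next I'll feel for the closed end.

>>> apply_moves(rows=[[[0, -0.008, 0], [0, 0, 0]], [[0, -0.016, 0], [0, 0, 0]], [[0, -0.022, 0], [0, 0, 0]], [[0, -0.028, 0], [0, 0, 0]], [[0, -0.028, 0], [0, 0, 0]]])

```text
clock: 11.85
tcp_pos: [0.5791, -0.0069, 0.1431]
orientation: [-3.135, 0.201, -0.0]
contact_force: [-0.1, 0.7, -3.7]
grip_width: 0.0633
gripper_force: 51.7
```

```bash
python3 -c "
from h import *
where()"
```

```text
caddy rack [-51.5327   2.2346 105.7749] yawerr 0.001123687529546169 F rack -0.1774052568564016 0.6402444288720942 -3.740895605876215 clk 11.85
```

>>> apply_moves(rows=[[[0, -0.004, 0], [0, 0, 0]], [[0, -0.006, 0], [0, 0, 0]], [[0, -0.006, 0], [0, 0, 0]]])

```text
clock: 12.22
tcp_pos: [0.5792, -0.0065, 0.143]
orientation: [3.134, -0.203, -0.0]
contact_force: [0.7, -4.2, -1.7]
grip_width: 0.0628
gripper_force: 51.7
```

```bash
python3 -c "
from h import *
where()"
```

```text
caddy rack [-51.5564   2.6467 105.6869] yawerr -0.00013970900147852738 F rack 1.1937763900005194 -4.130326909160361 -1.7235157462510287 clk 12.225
```

>>> apply_moves(rows=[[[0, 0.0125, 0], [0, 0, 0]], [[0, 0.0125, 0], [0, 0, 0]], [[0, 0.0125, 0.008], [0, 0, 0]], [[0, 0.0125, 0.016], [0, 0, 0]], [[0, 0.0125, 0.023], [0, 0, 0]], [[0, 0.0125, 0.027], [0, 0, 0]], [[0, 0.0125, 0.027], [0, 0, 0]]])

```text
clock: 13.1
tcp_pos: [0.5788, -0.0087, 0.1362]
orientation: [-3.135, 0.201, 0.0]
contact_force: [-0.6, 0.3, -2.9]
grip_width: 0.063
gripper_force: 51.6
```

```bash
python3 -c "
from h import *
where()"
```

```text
caddy rack [-51.6276   0.4898  98.8774] yawerr 0.0009576154905990286 F rack -0.5907752903523542 0.23615085261971996 -2.875673347458843 clk 13.1
```

>>> apply_moves(rows=[[[0, 0, 0.003], [0, 0, 0]], [[0, 0, 0.005], [0, 0, 0]], [[0, 0, 0.005], [0, 0, 0]]])

```text
clock: 13.48
tcp_pos: [0.5791, -0.0086, 0.1354]
orientation: [-3.135, 0.201, -0.001]
contact_force: [-0.4, -0.7, -0.9]
grip_width: 0.0632
gripper_force: 51.9
```

```bash
python3 -c "
from h import *
where()"
```

```text
caddy rack [-51.3335   0.5407  98.0868] yawerr 0.0008940111180915089 F rack -0.3569263493249962 -0.7389885109505131 -0.9446596347885511 clk 13.475
```

>>> apply_moves(rows=[[[0, 0, 0.002], [0, 0, 0]], [[0, 0, 0.002], [0, 0, 0]]])

```text
clock: 13.72
tcp_pos: [0.5792, -0.0087, 0.135]
orientation: [3.135, -0.201, 0.001]
contact_force: [-0.7, -0.3, 3.8]
grip_width: 0.0635
gripper_force: 52.4
```

>>> apply_moves(rows=[[[0, 0, 0], [0, 0, 0]], [[0, 0, 0], [0, 0, 0]], [[0, 0, 0], [0, 0, 0]], [[0, 0, 0], [0, 0, 0]], [[0, 0, 0], [0, 0, 0]]], jaw=1)

```text
clock: 14.35
tcp_pos: [0.5789, -0.0087, 0.1345]
orientation: [3.135, -0.201, -0.0]
contact_force: [0.2, 0.5, 0.0]
grip_width: 0.0853
gripper_force: 0.0
```

```bash
python3 -c "
from h import *
where();go(rk(-.05,0,.2),YAW)
d=snap('wrist','w5.png');np.save('pics/w5.npy',d,allow_pickle=True)"
```

```text
caddy rack [-51.5723   0.4513  97.2236] yawerr 0.000900262270881802 F rack 0.15399252573974184 0.4754905693636182 0.012687551718921511 clk 14.35
tcp [ 0.5789 -0.0087  0.1345] F [0.2139 0.4517 0.0127] clk 14.35 w 0.08527353870779104
shift [ 0.0063  0.0018 -0.4111] turn [0.     0.     0.0003]
```

View pics/w5.png

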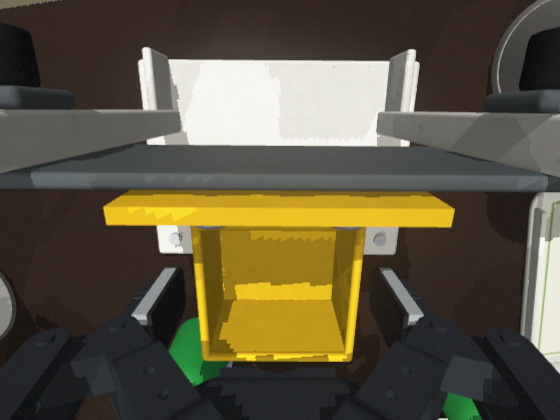

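The caddy is released and hanging: the plate's mid is at column 279.5, and the pin heads show at (213,228) and (347,228), so it is centred. Next is the bottle.

>>> apply_moves(rows=[[[0, 0, -0.04], [0, 0, 0]], [[0, 0, -0.12], [0, 0, 0]], [[0, 0, -0.28], [0, 0, 0]], [[0, 0, -0.44], [0, 0, 0]], [[-0.03, 0.12, -0.46], [0, 0, 0]], [[-0.08, 0.36, -0.46], [0, 0, 0]], [[-0.14, 0.6, -0.46], [0, 0, 0]], [[-0.2, 0.84, -0.46], [0, 0, 0]], [[-0.25, 1, -0.4], [0, 0, 0]], [[-0.25, 1, -0.36], [0, 0, 0]]])

```text
clock: 15.65
tcp_pos: [0.4828, -0.2527, 0.2247]
orientation: [3.133, -0.212, -0.0]
contact_force: [1.0, 0.2, 0.0]
grip_width: 0.0856
gripper_force: 0.0
```

```bash
python3 -c "
from h import *
go((.475,-.311,.2),YAW)
d=snap('wrist','w6.png');np.save('pics/w6.npy',d,allow_pickle=True)
t=snap('top','top6.png')
print(proj(d,(.475,-.311,.095)),proj(d,(.475,-.311,.003)))"
```

```text
tcp [ 0.4828 -0.2527  0.2247] F [0.9973 0.2121 0.05  ] clk 15.65 w 0.0855897923184255
shift [0.0006 0.2352 0.0993] turn [ 0.0005  0.0001 -0.002 ]
[349.2512 208.4129] [330.8875 183.4719]
```

View pics/w6.png

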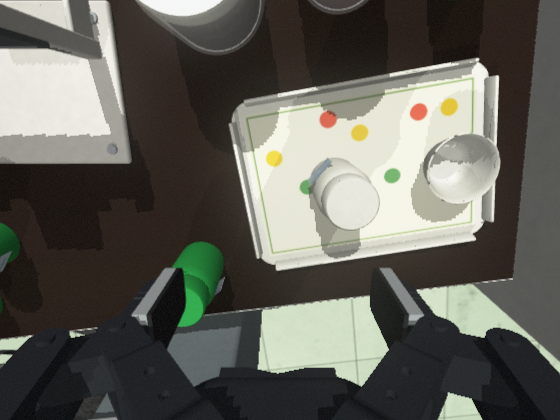

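The cap's top is at about (350,202) in the wrist view; the small cup is to its right at (462,168). I've used all 10 views, so from here I work from numbers.

```bash
python3 - <<'E'
from h import *
d=load('w6'); g=cv2.cvtColor(d['frame'],cv2.COLOR_RGB2GRAY)
print(plane(d,350,202,.095))
g2=cv2.medianBlur(g,3)
c=cv2.HoughCircles(g2[150:250,300:410],cv2.HOUGH_GRADIENT,1,30,param1=80,param2=12,minRadius=22,maxRadius=36)
for a in c[0][:3]: print(a+[300,150,0], plane(d,a[0]+300,a[1]+150,.095))
f=cam(d)[0]; dep=d['origin'][2]-.095; print('exp r',.0225*f/dep)
print(g[202,312:390:3]); print(g[165:240:3,350])
E
```

```text
[ 0.4803 -0.312   0.095 ]
[351.5 202.5  27.5] [ 0.4798 -0.3131  0.095 ]
exp r 28.951606259767587
[149 148 143 139 156 225 229 229 231 229 230 231 232 232 231 231 231 230
 230 230 231 231 216 244 244 244]
[202 223 232 196 222 232 231 231 231 231 231 230 231 232 231 230 229 228
 228 228 228 226 175 176 175]
```

>>> apply_moves(rows=[[[0.01, 0.12, 0.05], [0, 0, 0]], [[0.018, 0.22, 0.15], [0, 0, 0]], [[0.018, 0.241, 0.24], [0, 0, 0]], [[0.018, 0.241, 0.26], [0, 0, 0]], [[0.018, 0.241, 0.26], [0, 0, 0]]])

```text
clock: 16.38
tcp_pos: [0.4828, -0.3075, 0.1601]
orientation: [-3.135, 0.197, -0.001]
contact_force: [0.3, -0.6, 0.3]
grip_width: 0.0855
gripper_force: 0.0
```

```bash
python3 - <<'E'
from h import *
d=snap('wrist','w7.png'); g=cv2.medianBlur(cv2.cvtColor(d['frame'],cv2.COLOR_RGB2GRAY),3)
p=proj(d,(.479,-.3125,.095)); print('pred',p); u,v=p.astype(int)
f=cam(d)[0]; print('exp r',.0225*f/(d['origin'][2]-.095))
x0,y0=u-70,max(v-70,0)
c=cv2.HoughCircles(g[y0:v+70,x0:u+70],cv2.HOUGH_GRADIENT,1,30,param1=60,param2=12,minRadius=30,maxRadius=48)
for a in c[0][:3]: print(a+[x0,y0,0], plane(d,a[0]+x0,a[1]+y0,.095))
print(g[v,u-60:u+60:3]); print(g[v-60:v+60:3,u])
go((.479,-.3125,.074),YAW)
E
```

```text
pred [286.0711 244.3126]
exp r 39.14765616159077
[287.5 238.5  36.4] [ 0.4828 -0.3138  0.095 ]
[283.5 207.5  31.6] [ 0.503  -0.3138  0.095 ]
[231.5 175.5  32.2] [ 0.5262 -0.2861  0.095 ]
[214 214 214 214 214 214 214 214 214 172 212 212 213 214 213 215 215 216
 215 216 216 214 215 214 214 213 214 215 214 214 215 215 160 231 231 231
 231 231 231 231]
[180 185 188 196 205 217 206 182 194 207 219 215 215 215 214 213 215 214
 215 215 216 215 214 215 212 210 211 210 209 211 209 126 137 126 125 105
 109 162 218  70]
tcp [ 0.483  -0.3078  0.1606] F [-0.3165 -0.0192  0.0702] clk 16.425 w 0.08543667630387872
shift [-0.014   0.0205  0.3463] turn [-0.     -0.0005  0.001 ]
```

>>> apply_moves(rows=[[[-0.005, 0.024, 0], [0, 0, 0]], [[-0.005, 0.024, 0.1], [0, 0, 0]], [[-0.005, 0.024, 0.22], [0, 0, 0]], [[-0.005, 0.024, 0.32], [0, 0, 0]], [[-0.005, 0.024, 0.346], [0, 0, 0]], [[-0.005, 0.024, 0.346], [0, 0, 0]]])

```text
clock: 17.18
tcp_pos: [0.48, -0.3151, 0.0736]
orientation: [3.135, -0.201, 0.001]
contact_force: [0.3, 0.3, 0.2]
grip_width: 0.0854
gripper_force: 0.0
```

>>> apply_moves(rows=[[[0, 0, 0], [0, 0, 0]], [[0, 0, 0], [0, 0, 0]], [[0, 0, 0], [0, 0, 0]], [[0, 0, 0], [0, 0, 0]], [[0, 0, 0], [0, 0, 0]], [[0, 0, 0], [0, 0, 0]]], jaw=-1, newtons=40)

```text
clock: 17.92
tcp_pos: [0.4805, -0.315, 0.0745]
orientation: [3.134, -0.201, 0.003]
contact_force: [-0.5, 1.3, 6.7]
grip_width: 0.0497
gripper_force: 40.8
```

```bash
python3 - <<'E'
from h import *
d=snap('wrist','w8.png'); o=telemetry.get_obs(); A=R.from_rotvec(o['orientation'])
g=cv2.medianBlur(cv2.cvtColor(d['frame'],cv2.COLOR_RGB2GRAY),3)
p=proj(d,(.481,-.3135,.095)); print('pred',p); u,v=p.astype(int); print('exp r',.0225*cam(d)[0]/(d['origin'][2]-.095))
x0,y0=u-110,v-110
c=cv2.HoughCircles(g[y0:v+110,x0:u+110],cv2.HOUGH_GRADIENT,1,30,param1=60,param2=12,minRadius=55,maxRadius=90)
for a in c[0][:3]: w=plane(d,a[0]+x0,a[1]+y0,.095); print(a+[x0,y0,0],w,A.inv().apply(w-o['tcp_pos']))
print(g[v,u-100:u+104:4]); print(g[v-120:v+120:4,u])
go((.48,-.31,.2),YAW)
E
```

```text
pred [273.1115 330.1679]
exp r 73.41081311039014
[283.5 299.5  73.9] [ 0.4932 -0.3188  0.095 ] [ 0.0131  0.0022 -0.0205]
[255.5 325.5  81.5] [ 0.4838 -0.3074  0.095 ] [ 0.0023 -0.0079 -0.0206]
[303.5 331.5  83.8] [ 0.479  -0.3244  0.095 ] [-0.0003  0.0096 -0.0206]
[ 18  19  19  21  20  18  16  16  16  13  10  36 105 125 133 159 159 158
 158 159 159 159 159 159 159 159 159 159 158 158 160 159 159 158 157 157
 157 156 156 157 159 128  22  24  26  24  24  25  27  25  25]
[128 132 134 136 137 138 140 143 147 155 162 165 136 131 135 139 144 147
 154 163 160 159 160 160 159 159 158 160 159 157 159 160 159 159 159 159
 157 157  93  92  93  22  17  20  20  20  19  20  21  18  19  20  18]
tcp [ 0.4805 -0.315   0.0744] F [-1.0921  1.0733  5.8148] clk 17.975 w 0.04982655560718788
shift [-0.0038 -0.0192 -0.5023] turn [ 0.0002 -0.0006  0.0003]
```

```bash
python3 - <<'E'
from h import *
d=cv2.imread('pics/w8.png'); D=load('w6')
g=cv2.medianBlur(cv2.cvtColor(d,cv2.COLOR_BGR2GRAY),3)
m=np.zeros((422,562),np.uint8); cv2.floodFill(g.copy(),m,(273,330),255,2,2,8); m=m[1:-1,1:-1]
for r in range(250,400,8):
    q=np.nonzero(m[r])[0]
    if len(q): print(r,q.min(),q.max(),len(q))
for r in range(250,400,12): print(r,g[r,160:400:8])
E
```

```text
258 274 284 11
266 249 309 61
274 239 318 80
282 234 331 92
290 231 331 99
298 229 329 101
306 227 331 102
314 225 330 105
322 225 334 110
330 230 336 107
338 237 334 98
346 243 334 92
354 246 328 83
362 284 297 14
250 [179 159 159 159 160 159 159 157  99 106 135 144 151 155 161 159 156 151
 141 129 111 159 177 178 178 178 178 178 178 178]
262 [168 159 159 160 159 159 108  92  24 131 149 161 134 128 131 129 124 119
 154 144 125 135  62  95 178 177 177 178 178 178]
274 [128 159 159 159  25  24  91  24 103 141 117 130 136 141 144 144 140 135
 125 112 130 110  33  93  89  39 177 177 177 177]
286 [150 158 159 132  23  90  87  12 113 108 133 143 152 159 162 165 164 155
 143 132 115 109  31  39  93  38  38 177 177 177]
298 [152 150 155  19  41  84  27  10  82 133 155 159 160 159 160 160 160 160
 159 159 140 112  28  30 115  97  32  72 177 177]
310 [148  20  23  24  19  19  15   8 121 157 159 159 160 159 159 158 160 159
 159 161 159 151  28  28  29  30  30  34  30 176]
322 [ 19  17  21  19  20  18  11   9 141 158 158 158 157 159 159 158 159 159
 160 158 158 158 118  24  27  28  26  27  26  27]
334 [ 20  20  16  15  16  20  19  37  94 157 159 158 159 159 160 159 159 159
 157 158 157 158 158  21  27  26  20  21  24  27]
346 [ 23  17  18  18  20  20  19  76  93  92 133 158 160 160 158 158 158 158
 157 158 158 157  76  25  24  22  22  23  23  27]
358 [ 26  20  19  17  24  21  21  73  70  91  89  91 153 157 157 154 155 155
  94  95 107  94  84  22  21  23  22  22  21  26]
370 [24 20 19 21 20 20 20 19 11 18 19 19 23 71 92 92 79 23 23 21 22 22 18 20
 20 22 20 21 22 22]
382 [18 19 20 18 24 21 20 19  8 16 20 17 20 18 19 19 20 19 21 21 20 12 21 22
 21 27 22 20 20 16]
394 [16 20 19 20 20 19 20 18 10 11 20 20 20 19 19 19 20 21 19 19 10  9 18 19
 20 20 19 20 19 21]
```

```bash
python3 - <<'E'
from h import *
from scipy.optimize import least_squares
img=cv2.imread('pics/w8.png'); d=grab_frame('wrist'); o=telemetry.get_obs(); A=R.from_rotvec(o['orientation'])
g=cv2.medianBlur(cv2.cvtColor(img,cv2.COLOR_BGR2GRAY),3).astype(int)
pts=[]
for r in range(292,328,3):
    ok=(abs(g[r]-159)<=4); c=280
    l=c
    while ok[l-1]: l-=1
    q=c
    while ok[q+1]: q+=1
    t=[A.inv().apply(plane(d,x,r,.095)-o['tcp_pos'])*1000 for x in (l-.5,q+.5)]
    print(r,l,q,t[0][:2],t[1][:2]); pts+=[(r,t[0][0],t[0][1]),(r,t[1][0],t[1][1])]
for lim in (312,322,330):
    P=np.array([p[1:] for p in pts if p[0]<lim])
    s=least_squares(lambda k:np.hypot(P[:,0]-k[0],P[:,1]-k[1])-k[2],[0,0,20],loss='soft_l1'); print(lim,s.x,np.abs(s.fun).max())
E
```

```text
292 248 305 [ 16.0727 -10.4   ] [16.0411  9.8475]
295 244 311 [ 14.8785 -11.8348] [14.8409 11.9798]
298 240 315 [ 13.6765 -13.2789] [13.6341 13.4231]
301 237 319 [ 12.4664 -14.3798] [12.4194 14.8757]
304 236 322 [ 11.2472 -14.7808] [11.1974 15.984 ]
307 233 325 [ 10.0214 -15.8937] [ 9.9675 17.0995]
310 232 327 [  8.7864 -16.3023] [ 8.7301 17.8663]
313 230 330 [  7.5439 -17.0704] [ 7.484  18.9953]
316 229 331 [  6.2927 -17.4855] [ 6.2309 19.4149]
319 227 333 [  5.034  -18.2626] [ 4.9689 20.1969]
322 226 333 [  3.7663 -18.6843] [ 3.6998 20.2625]
325 225 334 [  2.4902 -19.1089] [ 2.4217 20.6905]
312 [-0.7484  0.3848 19.6195] 0.40051318284769266
322 [-1.3962  0.6229 20.0713] 0.584588642758721
330 [-1.5774  0.6647 20.1903] 0.6413410914125741
```

```bash
python3 - <<'E'
from h import *
for n in ('w2','w3','w5'):
    d=load(n); h=cv2.cvtColor(d['frame'],cv2.COLOR_RGB2HSV); m=cv2.inRange(h,(18,120,100),(35,255,255)); 
    v=h[:,:,2].astype(int)
    print(n,'front rim bottom', [np.nonzero(m[330:385,u])[0].max()+330 for u in (225,260,300,335)],
     'plate bot',[np.nonzero(m[200:245,u])[0].max()+200 for u in (130,160,400,430)],
     'cup sides r300', np.nonzero(m[300,190:375])[0][[0,-1]]+190,'r345',np.nonzero(m[345,190:375])[0][[0,-1]]+190,
     'plate cols r218',np.nonzero(m[218,90:470])[0][[0,-1]]+90, 'plate top',[np.nonzero(m[180:245,u])[0].min()+180 for u in (160,400)])
E
```

```text
w2 front rim bottom [np.int64(365), np.int64(365), np.int64(366), np.int64(366)] plate bot [np.int64(223), np.int64(223), np.int64(224), np.int64(224)] cup sides r300 [198 357] r345 [200 354] plate cols r218 [106 451] plate top [np.int64(180), np.int64(180)]
w3 front rim bottom [np.int64(365), np.int64(365), np.int64(365), np.int64(365)] plate bot [np.int64(222), np.int64(222), np.int64(224), np.int64(224)] cup sides r300 [199 357] r345 [201 354] plate cols r218 [107 450] plate top [np.int64(180), np.int64(180)]
w5 front rim bottom [np.int64(360), np.int64(361), np.int64(361), np.int64(361)] plate bot [np.int64(225), np.int64(224), np.int64(227), np.int64(227)] cup sides r300 [197 358] r345 [201 353] plate cols r218 [105 452] plate top [np.int64(190), np.int64(192)]
```

```bash
python3 - <<'E'
from h import *
go((.4805,-.315,.25),YAW); go((.5851,-.0095,.25),YAW)
E
```

```text
tcp [ 0.4806 -0.315   0.0745] F [-0.6888  1.8329  6.4003] clk 18.025 w 0.04995911091848709
shift [ 0.001   0.0005 -0.7021] turn [ 0.0002 -0.0007  0.0003]
tcp [ 0.4806 -0.315   0.0745] F [-0.6888  1.8329  6.4003] clk 18.025 w 0.04995911091848709
shift [ 0.2601 -1.2649 -0.7024] turn [ 0.0002 -0.0007  0.0003]
```

>>> apply_moves(rows=[[[0, 0, -0.02], [0, 0, 0]], [[0, 0, -0.1], [0, 0, 0]], [[0, 0, -0.25], [0, 0, 0]], [[0, 0, -0.42], [0, 0, 0]], [[0, 0, -0.58], [0, 0, 0]], [[0, 0, -0.68], [0, 0, 0]], [[0, 0, -0.7], [0, 0, 0]], [[0, 0, -0.7], [0, 0, 0]]])

```text
clock: 19.02
tcp_pos: [0.4793, -0.3146, 0.2474]
orientation: [-3.135, 0.201, 0.001]
contact_force: [-0.1, 0.2, -2.5]
grip_width: 0.0494
gripper_force: 42.2
```

```bash
python3 - <<'E'
from h import *
go((.5851,-.0095,.25),YAW)
E
```

```text
tcp [ 0.4793 -0.3146  0.2474] F [-0.0653  0.1614 -2.4823] clk 19.025 w 0.04939167844030745
shift [ 0.2641 -1.2643 -0.0102] turn [-0.0001  0.0003  0.0003]
```

>>> apply_moves(rows=[[[0.02, -0.08, 0], [0, 0, 0]], [[0.05, -0.24, 0], [0, 0, 0]], [[0.08, -0.4, 0], [0, 0, 0]], [[0.12, -0.58, 0], [0, 0, 0]], [[0.16, -0.76, 0], [0, 0, 0]], [[0.19, -0.9, 0], [0, 0, 0]], [[0.21, -0.98, 0], [0, 0, 0]], [[0.21, -1, 0], [0, 0, 0]]])

```text
clock: 20.02
tcp_pos: [0.5632, -0.0717, 0.2464]
orientation: [-3.135, 0.197, 0.004]
contact_force: [0.2, 0.4, -1.8]
grip_width: 0.05
gripper_force: 42.2
```

```bash
python3 - <<'E'
from h import *
go((.5851,-.0095,.25),YAW)
E
```

```text
tcp [ 0.5632 -0.0717  0.2464] F [ 0.1736  0.3697 -1.7807] clk 20.025 w 0.04998210376932904
shift [ 0.0556 -0.258  -0.0145] turn [-0.0002  0.0009  0.0012]
```

>>> apply_moves(rows=[[[0.02, -0.1, -0.005], [0, 0, 0]], [[0.04, -0.2, -0.005], [0, 0, 0]], [[0.054, -0.25, -0.005], [0, 0, 0]], [[0.055, -0.257, -0.005], [0, 0, 0]], [[0.055, -0.257, -0.005], [0, 0, 0]], [[0.055, -0.257, -0.005], [0, 0, 0]]])

```text
clock: 20.78
tcp_pos: [0.5853, -0.0129, 0.2492]
orientation: [3.134, -0.204, -0.0]
contact_force: [-0.5, -0.3, -2.4]
grip_width: 0.0496
gripper_force: 42.2
```

```bash
python3 - <<'E'
from h import *
go((.5851,-.0095,.185),YAW)
d=snap('wrist','w9.png');np.save('pics/w9.npy',d,allow_pickle=True)
h=cv2.cvtColor(d['frame'],cv2.COLOR_RGB2HSV); m=cv2.inRange(h,(18,120,70),(35,255,255))
ys,xs=np.nonzero(m); print(xs.min(),xs.max(),ys.min(),ys.max())
for r in range(ys.min(),ys.max(),8):
    q=np.nonzero(m[r])[0]
    if len(q):print(r,q.min(),q.max(),len(q))
S=grab_frame('scene');cv2.imwrite('pics/s9.png',S['frame'][:,:,::-1]);np.save('pics/s9.npy',S,allow_pickle=True)
E
```

```text
tcp [ 0.5853 -0.0129  0.2492] F [-0.5254 -0.2804 -2.4072] clk 20.775 w 0.04963668199639143
shift [-0.0024 -0.0137  0.2568] turn [ 0.0002  0.0001 -0.0002]
0 559 157 375
157 211 298 60
165 198 346 149
173 252 293 42
181 228 317 90
189 229 316 88
197 229 559 91
205 229 316 54
213 230 490 42
221 229 316 16
229 230 315 7
333 19 29 11
341 5 35 31
349 0 42 43
357 0 40 41
365 4 31 28
373 11 21 11
```

>>> apply_moves(rows=[[[-0.002, -0.0137, 0], [0, 0, 0]], [[-0.002, -0.0137, 0], [0, 0, 0]], [[-0.002, -0.0137, 0.04], [0, 0, 0]], [[-0.002, -0.0137, 0.08], [0, 0, 0]], [[-0.002, -0.0137, 0.12], [0, 0, 0]], [[-0.002, -0.0137, 0.145], [0, 0, 0]], [[-0.002, -0.0137, 0.16], [0, 0, 0]], [[-0.002, -0.0137, 0.17], [0, 0, 0]], [[-0.002, -0.0137, 0.17], [0, 0, 0]]])

```text
clock: 22.0
tcp_pos: [0.5855, -0.0081, 0.2068]
orientation: [3.135, -0.201, 0.0]
contact_force: [-0.1, -0.1, -1.6]
grip_width: 0.0497
gripper_force: 42.2
```

```bash
python3 - <<'E'
from h import *
go((.5851,-.0095,.170),YAW)
E
```

```text
tcp [ 0.5855 -0.0081  0.2068] F [-0.1373 -0.0869 -1.5965] clk 22.0 w 0.04973696341262406
shift [-0.0009  0.0059  0.1473] turn [ 0.     -0.      0.0003]
```

>>> apply_moves(rows=[[[-0.001, 0.005, 0], [0, 0, 0]], [[-0.001, 0.005, 0.02], [0, 0, 0]], [[-0.001, 0.005, 0.04], [0, 0, 0]], [[-0.001, 0.005, 0.06], [0, 0, 0]], [[-0.001, 0.005, 0.08], [0, 0, 0]], [[-0.001, 0.005, 0.08], [0, 0, 0]]])

```text
clock: 22.75
tcp_pos: [0.5848, -0.0093, 0.1862]
orientation: [3.135, -0.201, -0.002]
contact_force: [-0.5, -0.4, -2.3]
grip_width: 0.05
gripper_force: 42.1
```

>>> apply_moves(rows=[[[0, 0, 0.015], [0, 0, 0]], [[0, 0, 0.03], [0, 0, 0]], [[0, 0, 0.045], [0, 0, 0]], [[0, 0, 0.05], [0, 0, 0]], [[0, 0, 0.05], [0, 0, 0]]])

```text
clock: 23.38
tcp_pos: [0.5851, -0.0093, 0.1742]
orientation: [3.135, -0.201, -0.0]
contact_force: [-0.0, 0.1, -1.2]
grip_width: 0.0497
gripper_force: 42.2
```

```bash
python3 - <<'E'
from h import *
go((.5851,-.0095,.170),YAW)
E
```

```text
tcp [ 0.5851 -0.0093  0.1742] F [-0.014   0.0962 -1.2321] clk 23.375 w 0.049737682272446286
shift [0.0003 0.0008 0.0169] turn [0.     0.     0.0003]
```

Free entry, with the bottle about 4 mm above the floor. Two small steps more.

>>> apply_moves(rows=[[[0, 0, 0.005], [0, 0, 0]], [[0, 0, 0.01], [0, 0, 0]], [[0, 0, 0.01], [0, 0, 0]]])

```text
clock: 23.75
tcp_pos: [0.585, -0.0093, 0.1717]
orientation: [3.135, -0.201, -0.0]
contact_force: [0.3, 0.1, -1.9]
grip_width: 0.0496
gripper_force: 42.2
```

>>> apply_moves(rows=[[[0, 0, 0.003], [0, 0, 0]], [[0, 0, 0.005], [0, 0, 0]], [[0, 0, 0.005], [0, 0, 0]]])

```text
clock: 24.12
tcp_pos: [0.5852, -0.0093, 0.1708]
orientation: [3.135, -0.201, 0.001]
contact_force: [-0.6, -1.3, 0.9]
grip_width: 0.0499
gripper_force: 42.4
```

>>> apply_moves(rows=[[[0, 0, 0.001], [0, 0, 0]], [[0, 0, 0.001], [0, 0, 0]], [[0, 0, 0.001], [0, 0, 0]], [[0, 0, 0.001], [0, 0, 0]], [[0, 0, 0.001], [0, 0, 0]], [[0, 0, 0.001], [0, 0, 0]]], jaw=1)

```text
clock: 24.88
tcp_pos: [0.5851, -0.0093, 0.1703]
orientation: [3.135, -0.201, -0.0]
contact_force: [0.7, -0.1, 0.1]
grip_width: 0.0854
gripper_force: 0.0
```

>>> apply_moves(rows=[[[0, 0, -0.02], [0, 0, 0]], [[0, 0, -0.06], [0, 0, 0]], [[0, 0, -0.14], [0, 0, 0]], [[0, 0, -0.3], [0, 0, 0]], [[0, 0, -0.46], [0, 0, 0]], [[-0.1, 0, -0.56], [0, 0, 0]], [[-0.25, 0, -0.56], [0, 0, 0]], [[-0.3, 0, -0.56], [0, 0, 0]], [[-0.3, 0, -0.56], [0, 0, 0]]])

```text
clock: 26.0
tcp_pos: [0.5105, 0.0002, 0.3109]
orientation: [3.135, -0.201, 0.002]
contact_force: [-0.4, 0.3, 0.6]
grip_width: 0.0857
gripper_force: 0.0
```

```bash
python3 - <<'E'
from h import *
o=telemetry.get_obs(); print(o['tcp_pos'],o['contact_force'],o['grip_width'],o['clock'])
W=snap('wrist','w10.png');T=snap('top','t10.png');S=snap('scene','s10.png')
X=np.array([np.cos(YAW),np.sin(YAW)]);Y=np.array([-X[1],X[0]])
def rkp(w): q=w[:2]-O; return np.array([q@X,q@Y,w[2]])*1000
g=cv2.medianBlur(cv2.cvtColor(W['frame'],cv2.COLOR_RGB2GRAY),3)
top=np.r_[O-.0525*X,.0985+.092]; u,v=proj(W,top).astype(int); print('pred cap',u,v)
x0,y0=u-70,max(v-70,0)
c=cv2.HoughCircles(g[y0:v+70,x0:u+70],cv2.HOUGH_GRADIENT,1,30,param1=60,param2=12,minRadius=25,maxRadius=48)
for a in c[0][:3]: print(a+[x0,y0,0], rkp(plane(W,a[0]+x0,a[1]+y0,.1905)))
h=cv2.cvtColor(W['frame'],cv2.COLOR_RGB2HSV); m=cv2.inRange(h,(18,120,70),(35,255,255)); m[:, :150]=0; m[:,420:]=0
ys,xs=np.nonzero(m); print(xs.min(),xs.max(),ys.min(),ys.max())
# scene: plate/cup mask vs before
for im in (load('scene0'),load('s9'),S):
    hh=cv2.cvtColor(im['frame'],cv2.COLOR_RGB2HSV); mm=cv2.inRange(hh,(18,130,60),(35,255,255)); mm[330:]=0
    n,l,st,ce=cv2.connectedComponentsWithStats(mm); k=[i for i in range(1,n) if st[i,4]>100]; print([(st[i],ce[i]) for i in k])
print('pred scene bottle cap',proj(S,top))
E
```

```text
[0.5105 0.0002 0.3109] [-0.4343  0.3464  0.633 ] 0.0857011445545136 26.0
pred cap 277 116
[275.5 122.5  29.7] [-56.6587   1.7803 190.5   ]
[277.5  85.5  38.6] [-31.7176   0.3489 190.5   ]
[321.5  84.5  30.8] [-31.0546 -30.3632 190.5   ]
215 340 46 152
[(array([264, 229,  39,  43, 996], dtype=int32), array([282.6074, 251.7982]))]
[(array([218, 203,  38,  28, 731], dtype=int32), array([237.6922, 215.7715]))]
[(array([218, 204,  38,  28, 509], dtype=int32), array([236.9096, 218.5737]))]
pred scene bottle cap [239.598  195.1451]
```

```bash
python3 -c "
from bench import job
print(job.hand_in())"
```

```text
the job is handed in; nothing more can be done
None
```

I hung the caddy on both pins, stood the white bottle in it and released both, then handed the job in at about 26 s. The gentle-contact readings stayed under about 8 N at the wrist; no verdict came back, and after the 10 allowed views I confirmed the bottle's seating only by force and image measurements.

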